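# Wedge a rocking fixture table steady

## Robot

A 6-joint arm with a two-finger parallel gripper is mounted at the origin on a cart in front of the work surface, level with it; the furniture and walls round the work are solid. World frame = base frame: x ahead of the robot, y to its left, z up, the work surface at z = 0. Lengths are in m, angles in rad, forces in N, time in s.
With the tool pointing down it reaches from about 0.275 to 0.825 m from the base axis. Payload 4.9 kg.
Tool frame: the origin (TCP) lies at the very end of the fingers, on their centre line; the grasp point (between the pads) lies 19 mm behind it; z points along the fingers, y is the line along which they close (so a half turn about z gives the same grasp; the last joint's range is limited). The gripper opens to 85 mm and grips with 20 to 120 N. Pads are 22 mm wide; open, the fingers measure 114 mm over their backs; the gripper's body (76 mm by 85 mm) begins 54 mm behind the grasp point. The pads swing forward as they close: fully open they stand 13 mm farther back than shut.
Start: joints at [1.089, 0.326, -0.193, 1.052, 0, 1.437], TCP at [0.187, 0.517, 0.231] pointing down, gripper open.
Joint ranges: [-2.65, 2.65], [-0.97, 1.79], [-1.3, 1.35], [-1.93, 2.1], [-1.47, 1.37], [-3.14, 3.14]. Speed limits (rad/s): [2.57, 2.57, 3.14, 3.14, 3.14, 3.14].

## Interface

Orientations are given as a unit quaternion [x, y, z, w].
In Python, from rig import * gives the robot as it stands. The module is installed in compiled form; this text tells all that it offers.
- The arm moves only by the shell command python3 -m crank 'ROWS' [OPENING]. ROWS is a JSON object of lists of equal length, an entry for each row: "travel": the shift along the tool's x, y, z in cm, a list of three; "twist": the turn, a rotation vector about the tool's x, y, z in rad, a list of three. In form: {"travel": [[x, y, z], ...], "twist": [[wx, wy, wz], ...]}. A call has 1 to 20 rows; each row shifts and turns the commanded pose from where the row before left it, along the tool's axes as they then stand; what a row does not reach is not made up. A row lasts 1/12 s, in which the tool goes at most 41.7 mm and 7.16 degrees, less where a joint would pass 70% of its speed; a pose out of reach is approached as far as the arm can. A call with a gripper value outside its range is refused whole. OPENING is the opening in per cent of the stroke, from 0 (shut) to 100 (fully open), set as the call begins (- or left out, the last holds). The fingers move at their own pace and stop on an object; the grip force is fixed at half the most. Time passes only in rows, so rows that do not move let the fingers close. It gives the time, the measured TCP pose, the force, the opening and the grip force at its end, in the units of the state.
- observe(): the state, without advancing time (a new reading comes with each control period).
- get_image(name): name is "side" or "top"; returns a dict with "frame" (480x640x3 uint8, red, green, blue), "fovy" (degrees; the focal length in pixels is half the picture's height over the tangent of half this angle, whatever the lens; pixels are square), "cx", "cy" (the principal point, pixels), "camera_from_world" (4x4, takes a point from world to camera coordinates). Camera axes: x right, y up, looking along -z (the intrinsics and any distortion apply to the point x, -y, -z); pixel columns grow to the right and rows downward; lengths in m; the calibration is good to about 2 mm. A picture is of the moment at which its call begins. There is no depth.
- close_job(): hands the job in; it is judged then, once.
Trained networks look in a picture, given as the dict that the camera call returned (one of the last four; its "shot" number tells which), for a name from the list of things; names that differ only in an ending like _2 or _b are one class to them, and where a whole thing is asked for, a point or a joint stands for the part that bears it (a point fixed in the world has none). Each returns a list of dicts, best first, with "score" (0 to 1); they miss things now and then, are a little off and sometimes report something else, mostly with a low value. They report only what shows in the picture. A call takes as long as a camera call. They do not tell look-alikes from the thing itself.
- outline_of(target, picture): "mask" (480x640 bool, what is visible of it) and "rect" ([left, top, width, height] in pixels, round what is visible of it).
The state is a dict: "t": time; "qpos": joint angles; "joint_vel": joint speeds; "effort": joint torques, N m; "eef_pos": TCP position; "ee_rot": TCP orientation; "contact_force": force on the tool from outside, world axes, zero at the start; "wrist_torque": the same for the moment, N m; "finger_gap": finger opening in m; "grip_force": force on a finger pad.
Only numpy, scipy, OpenCV 4.12 (cv2) and the standard library are available. Lean on these libraries where they do the work, as an engineer would, in place of code of your own. Each camera call takes 0.05 s, during which the arm holds its last target. There are 200 camera calls.

## Task

The small fixture table rocks because the foot under its yellow-marked corner does not reach the bench. Push the red wedge along the bench, thin end first, under that foot until it is snug and the table no longer rocks, then press down firmly (about 10 N) on the yellow mark to prove it stands firm, and take your hand away. Do not pick up, lift or tip anything, do not shove the fixture table along or jack it up, and leave everything else where it lies.

Things in the scene. Friction and masses are not known exactly. Their poses are not given: they have to be found in the camera images.
- fixture_table: loose aluminium fixture table, 2 kg, top 160 x 160 mm, 60 mm above the bench (underside 46), on four round black feet 24 mm wide, centres 60 mm off the table's middle in x and in y. A dark block (50 x 50, 30 high) is bolted on at +x, -y. Three feet stand on the bench; the -x, +y foot is short. It stands level by itself. Origin: middle of the footprint, at bench height; z up
- yellow_mark (a point): yellow disc 26 mm wide on the fixture table's top (60 mm above the bench), 20 mm in from both edges of its -x, +y corner, straight above the short foot, which ends 5 to 9 mm above the bench (it varies). Pressed here, the corner starts to tip at 2 to 4 N; it swings sideways a little, so a stiff finger feels 8 to 15 N before the foot meets the bench. Axes as the table's
- wedge: loose red steel wedge, 0.15 kg, 120 long, 60 wide, 2 thick at its thin end (+x), 13 at the heel (-x), where a full-width plate, 6 thick, stands 32 mm above the bench to push on. Thin end starts 15 to 45 mm short of the foot, roughly aimed. It slides at 1 N; under the foot the resistance climbs steeply, near 15 N the table slides. Origin: middle, at the underside; z up
- paste_tin: bystander: white tin with a red lid, 65 mm across, 37 mm high; origin at the centre of its underside
- tungsten_tube: bystander: pale plastic tube with a red cap, 19 x 160 x 19 mm, lying along its y; origin under its middle
- spanner: bystander: steel combination spanner, 22 x 150 x 8 mm, lying along its y; origin under its middle
- bracket: bystander: bent steel angle bracket, 34 x 44 x 30 mm; its middle lies 34 mm along +x from its origin, at bench height
- bolt: bystander: steel bolt, 67 mm long, head 19 mm, lying along its y; origin under its middle
Mind the look-alikes: they are no part of the job. Of the things shaped like the wedge, the red one is meant.

How it is judged:
By the outcome, as a careful person would: the job done as asked, in the order asked, and still so for the second after the job is handed in, with the robot touching nothing.
It also fails if it takes over 54 s, if anything falls off the work surface, if the arm or the gripper's body presses on something with over 40 N, if the wrist force passes 120 N, or if a joint passes its speed limit or range.

## Working session

There is one attempt and no reset: what is moved stays moved. The work goes in short steps, Python scripts to look and compute and a shell command to move; the robot and the scene stay as the last step left them, time stands still between calls to the robot, and variables do not carry over. Pictures are saved under pics/ and viewed, at most 10 in all, crops included, and the job is handed in when it is done.

```bash
mkdir -p pics; cat > h.py <<'E'
from rig import *
import numpy as np, cv2
def save(p,f): cv2.imwrite(f,cv2.cvtColor(p["frame"],cv2.COLOR_RGB2BGR))
def ray(p,u,v):
    f=240/np.tan(np.radians(p["fovy"])/2); M=np.array(p["camera_from_world"]); R=M[:3,:3];t=M[:3,3]
    d=R.T@np.array([(u-p["cx"])/f,-(v-p["cy"])/f,-1]); return -R.T@t,d
def at_z(p,u,v,z):
    o,d=ray(p,u,v); return o+d*(z-o[2])/d[2]
def proj(p,X):
    f=240/np.tan(np.radians(p["fovy"])/2); c=np.array(p["camera_from_world"])@np.append(X,1)
    return p["cx"]+f*c[0]/-c[2], p["cy"]-f*c[1]/-c[2]
E
python3 - <<'E'
from h import *
for n in("top","side"):
    p=get_image(n); save(p,f"pics/{n}1.png"); print(n,{k:v for k,v in p.items() if k not in("frame",)})
    for t in ("fixture_table","wedge"):
        for r in outline_of(t,p): print(t,r["score"],r["rect"])
print(observe())
E
```

```text
top {'fovy': 43.51992618347823, 'cx': 320.92271687811103, 'cy': 241.84886091658578, 'camera_from_world': array([[-0.01058408, -0.99967235, -0.02330599,  0.16857882],
       [ 0.98368117, -0.01459555,  0.17932745, -0.55419944],
       [-0.17960886, -0.02102765,  0.98351334, -1.40700381],
       [ 0.        ,  0.        ,  0.        ,  1.        ]]), 'shot': 1}
fixture_table 0.91 [292.8, 143.3, 73.5, 79.9]
fixture_table 0.3 [454.2, 261.8, 18.5, 18.8]
wedge 0.69 [335.2, 251.5, 33.0, 51.2]
wedge 0.22 [291.3, 146.1, 73.4, 74.3]
side {'fovy': 47.82051059647843, 'cx': 324.3314253208529, 'cy': 245.20199879765082, 'camera_from_world': array([[ 0.96060086, -0.27747864, -0.01586161, -0.45955107],
       [ 0.12169222,  0.36860425,  0.92158663, -0.20070604],
       [-0.24987395, -0.88720714,  0.38784855, -0.94728017],
       [ 0.        ,  0.        ,  0.        ,  1.        ]]), 'shot': 2}
fixture_table 0.8 [364.7, 239.8, 82.9, 46.6]
wedge 0.77 [302.7, 245.5, 52.8, 24.9]
wedge 0.6 [288.0, 283.2, 56.4, 25.8]
{'t': 0.3, 'qpos': array([ 1.08879519e+00,  3.26471083e-01, -1.92924236e-01,  1.05200057e+00,
       -2.12524555e-05,  1.43656873e+00]), 'joint_vel': array([ 6.37900471e-04, -1.55065574e-03,  3.62526708e-03,  9.86252738e-04,
       -4.15096361e-04,  7.91480608e-06]), 'effort': array([ 2.09092632e-04, -4.42912066e+01,  2.62303287e+01,  8.96918646e-03,
       -1.25655629e-04, -1.19349249e-05]), 'eef_pos': array([0.18736696, 0.51690634, 0.23100983]), 'ee_rot': array([ 1.73011790e-01,  9.84919708e-01, -2.88883783e-04, -8.07857821e-05]), 'contact_force': array([-0.19162127,  0.95486702,  0.05349464]), 'wrist_torque': array([-0.0061205 ,  0.01150535, -0.01527828]), 'grip_force': 0.0, 'finger_gap': 0.08528262395299188}
```

View pics/top1.png

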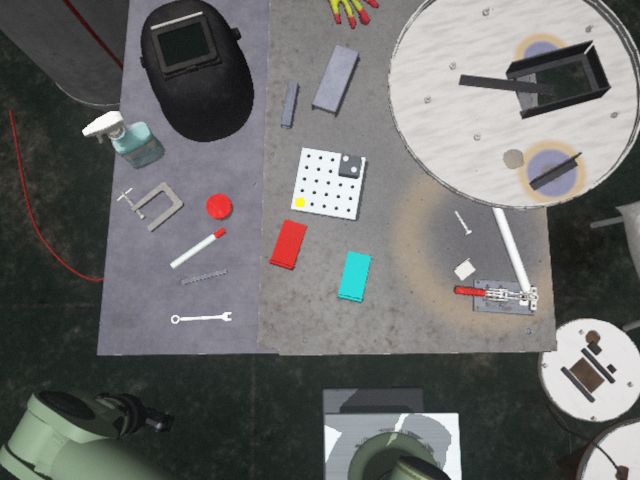

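View pics/side1.png

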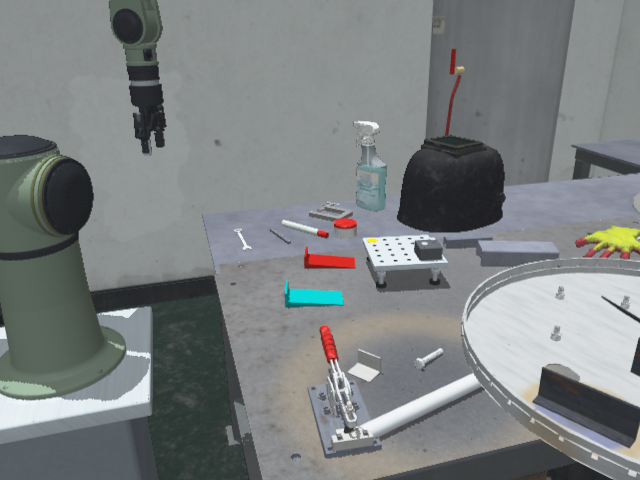

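The top view shows a red wedge at (288,244) and a cyan look-alike at (354,276). The tin lid (219,207), tube cap (220,233) and clamp handle (468,291) are also red. The red wedge near the yellow mark (300,202) is the one meant. I'll check it in a close crop.

```bash
python3 - <<'E'
from h import *
p=get_image("top"); q=get_image("side")
a=cv2.resize(p["frame"][135:285,255:385],None,fx=4,fy=4,interpolation=cv2.INTER_CUBIC)[:600]
b=cv2.resize(q["frame"][230:305,290:370],None,fx=4,fy=4,interpolation=cv2.INTER_CUBIC)
im=np.zeros((600,800,3),np.uint8); im[:,:400]=a[:600,:400]; 
b=cv2.resize(q["frame"][230:300,295:395],None,fx=4,fy=4,interpolation=cv2.INTER_CUBIC); im[:280,400:800]=b
cv2.imwrite("pics/crop1.png",im[:,:,::-1])
def red(f): 
    h=cv2.cvtColor(f,cv2.COLOR_RGB2HSV); return (((h[...,0]<8)|(h[...,0]>172))&(h[...,1]>150)&(h[...,2]>60)).astype(np.uint8)
def yel(f):
    h=cv2.cvtColor(f,cv2.COLOR_RGB2HSV); return ((h[...,0]>22)&(h[...,0]<35)&(h[...,1]>130)).astype(np.uint8)
for n,pp,roi in(("top",p,(135,285,262,385)),("side",q,(230,275,296,400))):
    for nm,fn in(("red",red),("yel",yel)):
        m=np.zeros((480,640),np.uint8); r=roi; m[r[0]:r[1],r[2]:r[3]]=fn(pp["frame"])[r[0]:r[1],r[2]:r[3]]
        v,u=np.nonzero(m); print(n,nm,len(u),u.mean(),v.mean())
        if nm=="red":
            c=cv2.approxPolyDP(max(cv2.findContours(m,0,2)[0],key=cv2.contourArea),2,True)[:,0]
            for x in c: print(x,at_z(pp,*x,0.0).round(4),at_z(pp,*x,.032).round(4))
        else: print(at_z(pp,u.mean(),v.mean(),.06).round(4))
    m=[r for r in outline_of("fixture_table",pp)][0]["mask"].astype(np.uint8)
    for x in cv2.approxPolyDP(max(cv2.findContours(m,0,2)[0],key=cv2.contourArea),3,True)[:,0]: print("T",x,at_z(pp,*x,.06).round(4))
E
```

```text
top red 1081 287.9370952821462 244.2368177613321
[285 220] [0.6235 0.2531 0.    ] [0.6164 0.2505 0.032 ]
[269 261] [0.519  0.2933 0.    ] [0.5141 0.2898 0.032 ]
[291 268] [0.5005 0.2381 0.    ] [0.4961 0.2358 0.032 ]
[306 226] [0.6071 0.1999 0.    ] [0.6004 0.1985 0.032 ]
top yel 73 299.63013698630135 201.97260273972603
[0.6547 0.2124 0.06  ]
T [223 230] [0.5877 0.3992 0.06  ]
T [217 230] [0.5879 0.4138 0.06  ]
T [172 260] [0.5156 0.5214 0.06  ]
T [171 267] [0.4986 0.5233 0.06  ]
T [208 245] [0.5512 0.435  0.06  ]
side red 678 326.9867256637168 258.8200589970501
[306 247] [0.5321 0.3563 0.    ] [0.5143 0.2829 0.032 ]
[305 267] [0.4997 0.2392 0.    ] [0.4839 0.1727 0.032 ]
[354 267] [0.6101 0.2032 0.    ] [0.5878 0.1388 0.032 ]
[354 258] [0.627  0.2523 0.    ] [0.6037 0.185  0.032 ]
[307 254] [0.5234 0.312  0.    ] [0.5061 0.2412 0.032 ]
side yel 30 371.43333333333334 239.8
[0.6564 0.2124 0.06  ]
T [438 241] [0.8008 0.1567 0.06  ]
T [427 235] [0.7933 0.199  0.06  ]
T [363 238] [0.6414 0.2292 0.06  ]
T [367 259] [0.6083 0.1124 0.06  ]
T [379 277] [0.6007 0.0219 0.06  ]
T [376 286] [ 0.5806 -0.0134  0.06  ]
T [386 286] [ 0.5991 -0.0193  0.06  ]
T [386 270] [0.6265 0.0481 0.06  ]
T [429 268] [0.7151 0.0294 0.06  ]
T [433 274] [0.71  0.001 0.06 ]
T [430 283] [ 0.6861 -0.0338  0.06  ]
T [438 284] [ 0.699  -0.0426  0.06  ]
T [439 268] [0.7348 0.023  0.06  ]
T [447 266] [0.7552 0.0267 0.06  ]
```

View pics/crop1.png

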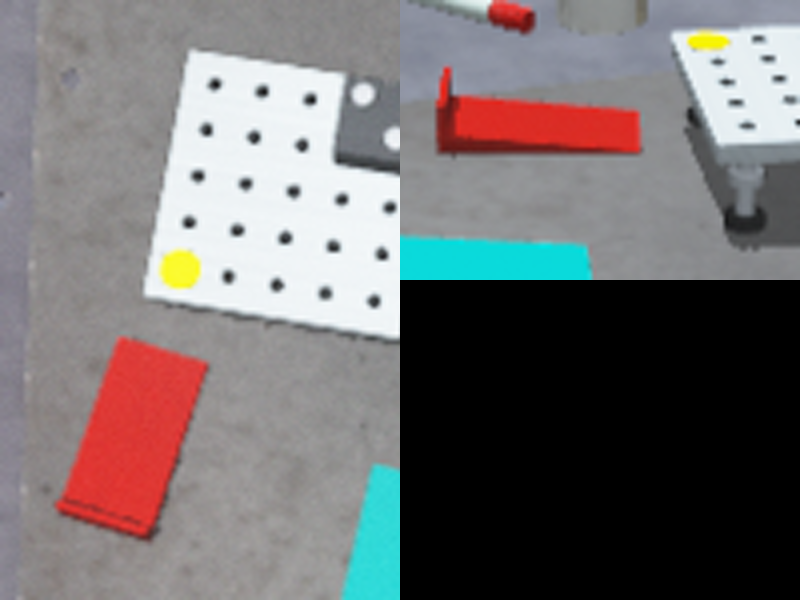

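The crop confirms the red wedge: heel at about (280,265), thin end at (296,222) aimed at the mark (300,202). The foot is about (0.6555, 0.2124) and the wedge axis runs at about -18.5°, on line with it. The tool's -x axis nearly matches that, so I'll go behind the heel with the fingers partly open to get two contacts.

```bash
python3 -m crank '{"travel":[[-2.9,-1.1,0],[-2.9,-1.1,0],[-2.9,-1.1,0],[-2.9,-1.1,0],[-2.9,-1.1,0.5],[-2.9,-1.1,1],[-2.9,-1.1,1],[-2.9,-1.1,1],[-2.9,-1.1,1],[-2.9,-1.1,1],[-2.9,-1.1,1],[-2.4,-1,1],[0,0,1],[0,0,1],[0,0,0]],"twist":[[0,0,-0.022],[0,0,0],[0,0,0],[0,0,0],[0,0,0],[0,0,0],[0,0,0],[0,0,0],[0,0,0],[0,0,0],[0,0,0],[0,0,0],[0,0,0],[0,0,0],[0,0,0]]}' 25
```

```text
t: 1.75
eef_pos: [0.4683, 0.2822, 0.1341]
ee_rot: [0.162, 0.987, -0.001, -0.002]
contact_force: [0.1, 0.5, -0.2]
finger_gap: 0.0212
grip_force: 0.0
```

```bash
python3 -m crank '{"travel":[[0,-0.3,1.5],[0,-0.35,2],[0,0,2],[0,0,2],[0,0,2],[0,0,1.5],[0,0,0.8],[0,0,0.3],[0,0,0],[0,0,0]],"twist":[[0,0,0],[0,0,0],[0,0,0],[0,0,0],[0,0,0],[0,0,0],[0,0,0],[0,0,0],[0,0,0],[0,0,0]]}'
python3 - <<'E'
from h import *
q=get_image("side"); b=cv2.resize(q["frame"][190:310,270:430],None,fx=5,fy=5,interpolation=cv2.INTER_CUBIC); cv2.imwrite("pics/s2.png",b[:,:,::-1])
print(observe()["eef_pos"],observe()["contact_force"])
E
```

```text
t: 2.58
eef_pos: [0.4682, 0.2772, 0.0161]
ee_rot: [0.162, 0.987, 0.0, 0.0]
contact_force: [-0.2, -0.6, 0.9]
finger_gap: 0.0215
grip_force: 0.0
[0.46860221 0.27716135 0.01634265] [-0.80870152  0.59247723 -1.09076984]
```

View pics/s2.png

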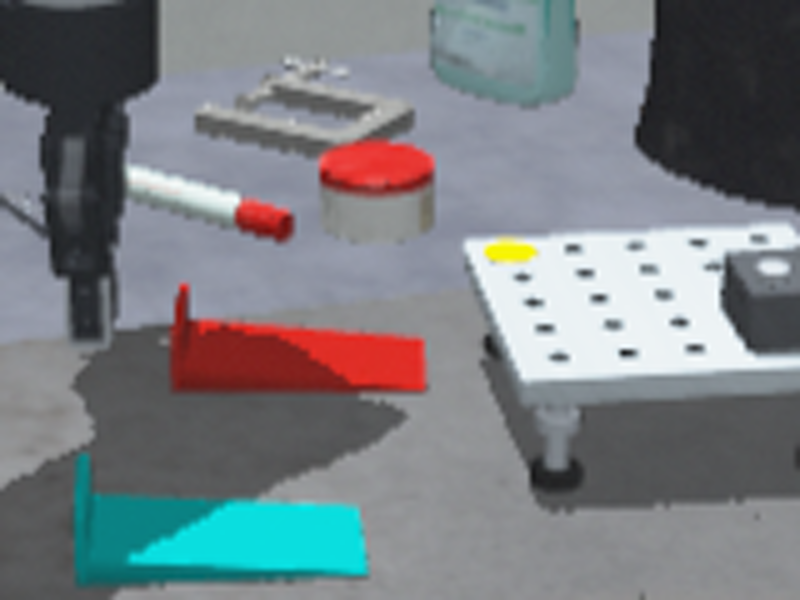

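The fingers stand behind the red heel, with clear space to it. Now I approach slowly.

```bash
python3 -m crank '{"travel":[[-0.6,0,0.2],[-0.6,0,0.2],[-0.5,0,0],[-0.3,0,0],[-0.3,0,0],[-0.3,0,0],[-0.3,0,0],[-0.3,0,0],[-0.3,0,0],[-0.3,0,0],[-0.3,0,0],[-0.3,0,0],[-0.3,0,0],[-0.3,0,0],[-0.3,0,0]],"twist":[[0,0,0],[0,0,0],[0,0,0],[0,0,0],[0,0,0],[0,0,0],[0,0,0],[0,0,0],[0,0,0],[0,0,0],[0,0,0],[0,0,0],[0,0,0],[0,0,0],[0,0,0]]}'
cat >> h.py <<'E'
def red(f):
    h=cv2.cvtColor(f,cv2.COLOR_RGB2HSV); return (((h[...,0]<8)|(h[...,0]>172))&(h[...,1]>150)&(h[...,2]>40)).astype(np.uint8)
def yel(f):
    h=cv2.cvtColor(f,cv2.COLOR_RGB2HSV); return ((h[...,0]>22)&(h[...,0]<35)&(h[...,1]>130)).astype(np.uint8)
def chk(fn=None):
    for n,r in(("top",(135,285,262,385)),("side",(215,275,296,420))):
        p=get_image(n)
        m=np.zeros((480,640),np.uint8); m[r[0]:r[1],r[2]:r[3]]=red(p["frame"])[r[0]:r[1],r[2]:r[3]]
        c=cv2.approxPolyDP(max(cv2.findContours(m,0,2)[0],key=cv2.contourArea),2,True)[:,0]
        print(n,[(tuple(map(int,x)),at_z(p,*x,.0)[:2].round(3).tolist()) for x in c])
        m[:]=0; m[r[0]:r[1],r[2]:r[3]]=yel(p["frame"])[r[0]:r[1],r[2]:r[3]]
        v,u=np.nonzero(m)
        if len(u): print("yel",len(u),u.mean().round(2),v.mean().round(2),at_z(p,u.mean(),v.mean(),.06).round(4))
        if fn and n=="side": b=cv2.resize(p["frame"][190:310,270:430],None,fx=5,fy=5,interpolation=cv2.INTER_CUBIC); cv2.imwrite(fn,b[:,:,::-1])
E
python3 -c "
from h import *
chk()"
```

```text
t: 3.88
eef_pos: [0.5185, 0.2594, 0.0112]
ee_rot: [0.162, 0.987, -0.0, 0.0]
contact_force: [0.4, -1.0, 0.3]
finger_gap: 0.0216
grip_force: 0.4
top [((289, 211), [0.647, 0.243]), ((296, 227), [0.605, 0.225]), ((293, 236), [0.582, 0.233]), ((298, 249), [0.548, 0.22]), ((309, 217), [0.63, 0.192])]
yel 73 299.63 201.97 [0.6547 0.2124 0.06  ]
side [((316, 247), [0.557, 0.348]), ((315, 267), [0.522, 0.232]), ((365, 267), [0.635, 0.195]), ((364, 258), [0.65, 0.245]), ((322, 255), [0.557, 0.294]), ((317, 253), [0.549, 0.31])]
yel 30 371.43 239.8 [0.6564 0.2124 0.06  ]
```

```bash
python3 -m crank '{"travel":[[-0.2,0,0],[-0.2,0,0],[-0.2,0,0],[-0.2,0,0],[-0.2,0,0],[-0.2,0,0],[-0.2,0,0],[-0.2,0,0],[-0.2,0,0],[-0.2,0,0],[-0.2,0,0],[-0.2,0,0],[-0.2,0,0],[-0.2,0,0],[-0.2,0,0]],"twist":[[0,0,0],[0,0,0],[0,0,0],[0,0,0],[0,0,0],[0,0,0],[0,0,0],[0,0,0],[0,0,0],[0,0,0],[0,0,0],[0,0,0],[0,0,0],[0,0,0],[0,0,0]]}'
python3 -c "
from h import *
chk('pics/s3.png')"
```

```text
t: 5.23
eef_pos: [0.5468, 0.2499, 0.0113]
ee_rot: [0.162, 0.987, 0.0, 0.0]
contact_force: [-1.3, 0.7, 0.1]
finger_gap: 0.0216
grip_force: 0.5
top [((301, 213), [0.641, 0.212]), ((299, 224), [0.613, 0.218]), ((303, 233), [0.589, 0.208]), ((309, 214), [0.638, 0.192])]
yel 66 300.06 201.88 [0.6549 0.2113 0.06  ]
side [((328, 247), [0.586, 0.338]), ((328, 267), [0.552, 0.222]), ((371, 267), [0.648, 0.191]), ((366, 257), [0.657, 0.249]), ((333, 255), [0.583, 0.286]), ((329, 253), [0.577, 0.301])]
yel 30 371.43 239.8 [0.6564 0.2124 0.06  ]
```

View pics/s3.png

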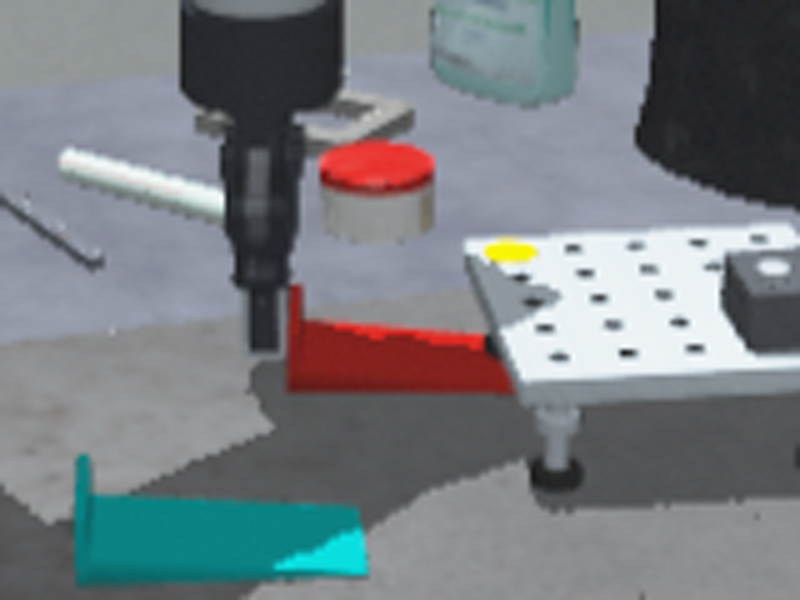

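The wedge tip is now under the table (thin end hidden at about (371,262)) and the table hasn't moved. From here I push in small, force-checked steps.

```bash
for i in 1; do python3 -m crank '{"travel":[[-0.1,0,0],[-0.1,0,0],[-0.1,0,0],[-0.1,0,0],[-0.1,0,0],[-0.1,0,0],[-0.1,0,0]],"twist":[[0,0,0],[0,0,0],[0,0,0],[0,0,0],[0,0,0],[0,0,0],[0,0,0]]}'; done
python3 -m crank '{"travel":[[-0.1,0,0],[-0.1,0,0],[-0.1,0,0]],"twist":[[0,0,0],[0,0,0],[0,0,0]]}'
```

```text
t: 5.92
eef_pos: [0.5532, 0.2478, 0.0113]
ee_rot: [0.162, 0.987, 0.0, -0.0]
contact_force: [-1.4, 0.5, 1.7]
finger_gap: 0.0211
grip_force: 0.8
t: 6.17
eef_pos: [0.5562, 0.2467, 0.0113]
ee_rot: [0.162, 0.987, 0.0, -0.0]
contact_force: [-1.5, 0.9, 1.8]
finger_gap: 0.0215
grip_force: 0.8
```

```bash
python3 -m crank '{"travel":[[-0.1,0,0],[-0.1,0,0],[-0.1,0,0]],"twist":[[0,0,0],[0,0,0],[0,0,0]]}'
```

```text
t: 6.42
eef_pos: [0.559, 0.2458, 0.0113]
ee_rot: [0.162, 0.987, 0.0, -0.0]
contact_force: [-1.5, 0.3, 2.2]
finger_gap: 0.0212
grip_force: 0.8
```

```bash
python3 -m crank '{"travel":[[-0.1,0,0],[-0.1,0,0],[-0.1,0,0]],"twist":[[0,0,0],[0,0,0],[0,0,0]]}'
```

```text
t: 6.67
eef_pos: [0.5618, 0.2448, 0.0113]
ee_rot: [0.162, 0.987, -0.0, -0.0]
contact_force: [-1.8, 0.8, 0.9]
finger_gap: 0.0213
grip_force: 0.8
```

```bash
python3 -m crank '{"travel":[[-0.1,0,0],[-0.1,0,0]],"twist":[[0,0,0],[0,0,0]]}'
```

```text
t: 6.83
eef_pos: [0.5637, 0.2441, 0.0113]
ee_rot: [0.162, 0.987, -0.0, -0.0]
contact_force: [-1.6, 1.2, 1.6]
finger_gap: 0.0213
grip_force: 0.8
```

```bash
python3 -m crank '{"travel":[[-0.1,0,0],[-0.1,0,0]],"twist":[[0,0,0],[0,0,0]]}'
```

```text
t: 7.0
eef_pos: [0.5657, 0.2435, 0.0113]
ee_rot: [0.162, 0.987, 0.0, 0.0]
contact_force: [-0.8, 1.0, 0.5]
finger_gap: 0.0211
grip_force: 0.8
```

```bash
python3 -m crank '{"travel":[[-0.1,0,0],[-0.1,0,0]],"twist":[[0,0,0],[0,0,0]]}'
```

```text
t: 7.17
eef_pos: [0.5675, 0.2429, 0.0112]
ee_rot: [0.162, 0.987, -0.0, -0.0]
contact_force: [-1.6, 0.4, 0.9]
finger_gap: 0.0216
grip_force: 0.8
```

```bash
cat > ok.py <<'E'
import sys
from rig import *
f=observe()["contact_force"]; a=-(f[0]*.947-f[1]*.32); print("push",round(a,1)); sys.exit(a>float(sys.argv[1]))
E
python3 -m crank '{"travel":[[-0.1,0,0],[-0.1,0,0]],"twist":[[0,0,0],[0,0,0]]}' | grep eef; python3 ok.py 4 &&
python3 -m crank '{"travel":[[-0.1,0,0],[-0.1,0,0]],"twist":[[0,0,0],[0,0,0]]}' | grep eef; python3 ok.py 4 &&
python3 -m crank '{"travel":[[-0.1,0,0],[-0.1,0,0]],"twist":[[0,0,0],[0,0,0]]}' | grep eef; python3 ok.py 4 &&
python3 -m crank '{"travel":[[-0.1,0,0],[-0.1,0,0]],"twist":[[0,0,0],[0,0,0]]}' | grep eef; python3 ok.py 4
```

```text
eef_pos: [0.5694, 0.2422, 0.0113]
push 0.8
push 0.8
push 0.8
push 0.8False
False
False
False
```

```bash
sed -i 's/sys.exit(\(.*\))$/sys.exit(int(\1))/' ok.py; tail -1 ok.py
python3 ok.py 4 && python3 -m crank '{"travel":[[-0.1,0,0],[-0.1,0,0]],"twist":[[0,0,0],[0,0,0]]}' | grep eef; python3 ok.py 4 &&
python3 -m crank '{"travel":[[-0.1,0,0],[-0.1,0,0]],"twist":[[0,0,0],[0,0,0]]}' | grep eef; python3 ok.py 4 &&
python3 -m crank '{"travel":[[-0.1,0,0],[-0.1,0,0]],"twist":[[0,0,0],[0,0,0]]}' | grep eef; python3 ok.py 4 &&
python3 -m crank '{"travel":[[-0.1,0,0],[-0.1,0,0]],"twist":[[0,0,0],[0,0,0]]}' | grep eef; python3 ok.py 4
```

```text
f=observe()["contact_force"]; a=-(f[0]*.947-f[1]*.32); print("push",round(a,1)); sys.exit(int(a>float(sys.argv[1])))
push 0.8
eef_pos: [0.5713, 0.2416, 0.0113]
push 1.1
eef_pos: [0.5732, 0.2409, 0.0112]
push 1.8
eef_pos: [0.5751, 0.2403, 0.0113]
push 1.5
eef_pos: [0.577, 0.2397, 0.0113]
push 1.1
```

```bash

python3 -m crank '{"travel":[[-0.1,0,0],[-0.1,0,0]],"twist":[[0,0,0],[0,0,0]]}' | grep eef; python3 ok.py 3.5 &&
python3 -m crank '{"travel":[[-0.1,0,0],[-0.1,0,0]],"twist":[[0,0,0],[0,0,0]]}' | grep eef; python3 ok.py 3.5 &&
python3 -m crank '{"travel":[[-0.1,0,0],[-0.1,0,0]],"twist":[[0,0,0],[0,0,0]]}' | grep eef; python3 ok.py 3.5 &&
python3 -m crank '{"travel":[[-0.1,0,0],[-0.1,0,0]],"twist":[[0,0,0],[0,0,0]]}' | grep eef; python3 ok.py 3.5 &&
python3 -m crank '{"travel":[[-0.1,0,0],[-0.1,0,0]],"twist":[[0,0,0],[0,0,0]]}' | grep eef; python3 ok.py 3.5
python3 -c "
from h import *
chk('pics/s4.png')"
```

```text
eef_pos: [0.5789, 0.239, 0.0113]
push 1.6
eef_pos: [0.5808, 0.2384, 0.0113]
push 1.8
eef_pos: [0.5827, 0.2378, 0.0113]
push 1.9
eef_pos: [0.5846, 0.2371, 0.0113]
push 2.0
eef_pos: [0.5865, 0.2365, 0.0113]
push 1.4Traceback (most recent call last):
  File "<string>", line 3, in <module>
    chk('pics/s4.png')
    ~~~^^^^^^^^^^^^^^^
  File "h.py", line 20, in chk
    c=cv2.approxPolyDP(max(cv2.findContours(m,0,2)[0],key=cv2.contourArea),2,True)[:,0]
                       ~~~^^^^^^^^^^^^^^^^^^^^^^^^^^^^^^^^^^^^^^^^^^^^^^^^
ValueError: max() iterable argument is empty
```

```bash
python3 - <<'E'
from h import *
p=get_image("side"); b=cv2.resize(p["frame"][210:310,310:450],None,fx=5,fy=5,interpolation=cv2.INTER_CUBIC); cv2.imwrite("pics/s4.png",b[:,:,::-1])
m=yel(p["frame"])[215:275,340:420]; v,u=np.nonzero(m); print(len(u),u.mean()+340,v.mean()+215)
E
```

```text
31 371.4516129032258 239.74193548387098
```

View pics/s4.png

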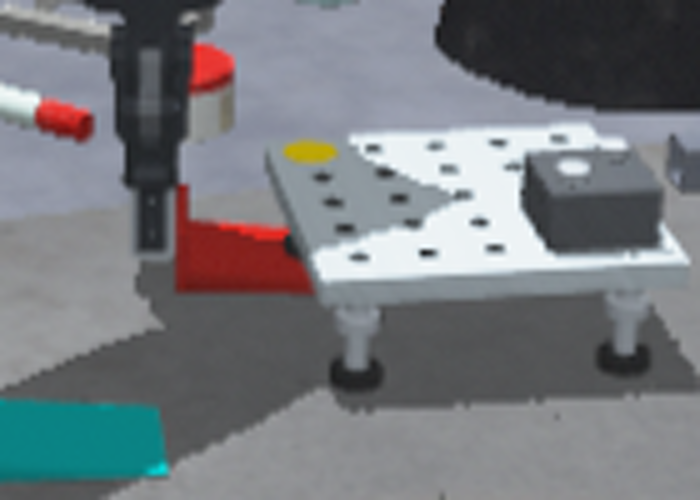

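The mark (371.5, 239.7) hasn't moved and the foot looks almost on the wedge. I'll keep going in 1 mm steps.

```bash

python3 -m crank '{"travel":[[-0.1,0,0]],"twist":[[0,0,0]]}' | grep eef; python3 ok.py 3.5 &&
python3 -m crank '{"travel":[[-0.1,0,0]],"twist":[[0,0,0]]}' | grep eef; python3 ok.py 3.5 &&
python3 -m crank '{"travel":[[-0.1,0,0]],"twist":[[0,0,0]]}' | grep eef; python3 ok.py 3.5 &&
python3 -m crank '{"travel":[[-0.1,0,0]],"twist":[[0,0,0]]}' | grep eef; python3 ok.py 3.5 &&
python3 -m crank '{"travel":[[-0.1,0,0]],"twist":[[0,0,0]]}' | grep eef; python3 ok.py 3.5 &&
python3 -m crank '{"travel":[[-0.1,0,0]],"twist":[[0,0,0]]}' | grep eef; python3 ok.py 3.5 &&
python3 -m crank '{"travel":[[-0.1,0,0]],"twist":[[0,0,0]]}' | grep eef; python3 ok.py 3.5 
```

```text
eef_pos: [0.5873, 0.2362, 0.0113]
push 2.4
eef_pos: [0.5882, 0.2358, 0.0112]
push 1.5
eef_pos: [0.5893, 0.2355, 0.0112]
push 0.9
eef_pos: [0.5903, 0.2351, 0.0112]
push 1.6
eef_pos: [0.5912, 0.2349, 0.0112]
push 0.5
eef_pos: [0.592, 0.2346, 0.0112]
push 1.3
eef_pos: [0.5925, 0.2344, 0.0112]
push 4.1
```

```bash

python3 -m crank '{"travel":[[0,0,0],[0,0,0]],"twist":[[0,0,0],[0,0,0]]}' | egrep "eef|cont"; python3 ok.py 6 &&
python3 -m crank '{"travel":[[-0.05,0,0],[0,0,0]],"twist":[[0,0,0],[0,0,0]]}' | egrep "eef|cont"; python3 ok.py 6 &&
python3 -m crank '{"travel":[[-0.05,0,0],[0,0,0]],"twist":[[0,0,0],[0,0,0]]}' | egrep "eef|cont"; python3 ok.py 6 
```

```text
eef_pos: [0.5926, 0.2344, 0.0112]
contact_force: [-3.4, 0.9, 1.6]
push 3.5
eef_pos: [0.5928, 0.2343, 0.0112]
contact_force: [-5.1, 2.2, 3.0]
push 5.5
eef_pos: [0.5932, 0.2342, 0.0112]
contact_force: [-4.4, 2.1, 3.1]
push 4.8
```

```bash

python3 -m crank '{"travel":[[-0.05,0,0],[0,0,0]],"twist":[[0,0,0],[0,0,0]]}' | egrep "eef|cont"; python3 ok.py 7 &&
python3 -m crank '{"travel":[[-0.05,0,0],[0,0,0]],"twist":[[0,0,0],[0,0,0]]}' | egrep "eef|cont"; python3 ok.py 7 &&
python3 -m crank '{"travel":[[-0.05,0,0],[0,0,0]],"twist":[[0,0,0],[0,0,0]]}' | egrep "eef|cont"; python3 ok.py 7 
python3 - <<'E'
from h import *
p=get_image("side"); m=yel(p["frame"])[215:275,340:420]; v,u=np.nonzero(m); print(len(u),u.mean()+340,v.mean()+215)
E
```

```text
eef_pos: [0.5933, 0.2342, 0.0112]
contact_force: [-6.7, 2.3, 3.8]
push 7.1
push 7.1
push 7.1
32 371.5 239.6875
```

Snug: the resistance climbed to 7 N and the mark hasn't moved. Now I back off, rise, shut the fingers and move over the mark.

```bash
python3 -m crank '{"travel":[[0.3,0,0],[1,0,0],[1.2,0,0],[1,0,0],[0.5,0,-1],[0,0,-2],[0,0,-2],[0,0,-2],[0,0,-2],[-1,0,-0.8],[-2,0,0],[-2,0,0],[-2,0,0],[-2,0,0],[-1.3,0,0],[-0.5,0,0],[0,0,0],[0,0,0]],"twist":[[0,0,0],[0,0,0],[0,0,0],[0,0,0],[0,0,0],[0,0,0],[0,0,0],[0,0,0],[0,0,0],[0,0,0],[0,0,0],[0,0,0],[0,0,0],[0,0,0],[0,0,0],[0,0,0],[0,0,0],[0,0,0]]}' -
python3 -m crank '{"travel":[[0,0,0],[0,0,0],[0,0,0],[0,0,0],[0,0,0],[0,0,0]],"twist":[[0,0,0],[0,0,0],[0,0,0],[0,0,0],[0,0,0],[0,0,0]]}' 0
python3 - <<'E'
from h import *
p=get_image("side"); m=yel(p["frame"])[215:275,340:420]; v,u=np.nonzero(m); print(len(u),u.mean()+340,v.mean()+215)
b=cv2.resize(p["frame"][180:300,310:450],None,fx=5,fy=5,interpolation=cv2.INTER_CUBIC); cv2.imwrite("pics/s5.png",b[:,:,::-1])
E
```

```text
t: 11.73
eef_pos: [0.6583, 0.2121, 0.1095]
ee_rot: [0.162, 0.987, -0.0, -0.0]
contact_force: [-0.8, 0.1, 0.9]
finger_gap: 0.0214
grip_force: 0.0
t: 12.23
eef_pos: [0.6587, 0.2122, 0.1094]
ee_rot: [0.162, 0.987, -0.0, 0.0]
contact_force: [0.0, -0.4, -0.4]
finger_gap: 0.0001
grip_force: 0.0
31 371.4516129032258 239.74193548387098
```

View pics/s5.png

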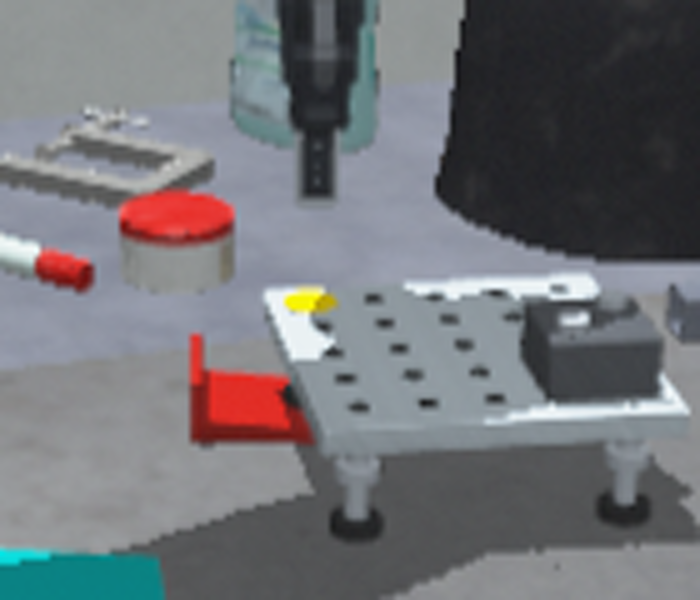

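The wedge sits under the foot, the table is unmoved and the fingers are over the mark (371,240). Now I shift back 3 mm and lower.

```bash
sed 's/a=.*print("push"/a=f[2]; print("up"/' ok.py > up.py
python3 -m crank '{"travel":[[0.3,0,0.5],[0,0,1],[0,0,1],[0,0,0.8],[0,0,0.5],[0,0,0.3],[0,0,0],[0,0,0]],"twist":[[0,0,0],[0,0,0],[0,0,0],[0,0,0],[0,0,0],[0,0,0],[0,0,0],[0,0,0]]}' |egrep "eef|cont"
python3 up.py 3 && python3 -m crank '{"travel":[[0,0,0.1],[0,0,0.1],[0,0,0]],"twist":[[0,0,0],[0,0,0],[0,0,0]]}' |egrep "eef|cont"
python3 up.py 3 && python3 -m crank '{"travel":[[0,0,0.1],[0,0,0.1],[0,0,0]],"twist":[[0,0,0],[0,0,0],[0,0,0]]}' |egrep "eef|cont"
python3 up.py 3 && python3 -m crank '{"travel":[[0,0,0.1],[0,0,0]],"twist":[[0,0,0],[0,0,0]]}' |egrep "eef|cont"
python3 up.py 3 && python3 -m crank '{"travel":[[0,0,0.1],[0,0,0]],"twist":[[0,0,0],[0,0,0]]}' |egrep "eef|cont"
```

```text
eef_pos: [0.656, 0.2129, 0.0681]
contact_force: [-0.3, -0.4, -0.0]
up -0.0
eef_pos: [0.6562, 0.213, 0.0665]
contact_force: [0.5, -0.0, 0.3]
up 0.3
eef_pos: [0.6559, 0.2129, 0.0641]
contact_force: [-0.8, -0.6, -0.9]
up -0.9
eef_pos: [0.6559, 0.213, 0.0631]
contact_force: [-0.3, 1.2, 0.0]
up 0.0
eef_pos: [0.6559, 0.213, 0.0621]
contact_force: [-0.4, -0.2, 0.9]
```

```bash
python3 up.py 3 && python3 -m crank '{"travel":[[0,0,0.1],[0,0,0]],"twist":[[0,0,0],[0,0,0]]}' |egrep "eef|cont"
python3 up.py 3 && python3 -m crank '{"travel":[[0,0,0.05],[0,0,0]],"twist":[[0,0,0],[0,0,0]]}' |egrep "eef|cont"
python3 up.py 3 && python3 -m crank '{"travel":[[0,0,0.05],[0,0,0]],"twist":[[0,0,0],[0,0,0]]}' |egrep "eef|cont"
python3 up.py 3 && python3 -m crank '{"travel":[[0,0,0.05],[0,0,0]],"twist":[[0,0,0],[0,0,0]]}' |egrep "eef|cont"
python3 up.py 3 && python3 -m crank '{"travel":[[0,0,0.05],[0,0,0]],"twist":[[0,0,0],[0,0,0]]}' |egrep "eef|cont"
```

```text
up 0.9
eef_pos: [0.6559, 0.213, 0.0611]
contact_force: [0.0, -0.1, 0.0]
up 0.0
eef_pos: [0.656, 0.2129, 0.0607]
contact_force: [0.4, -1.2, -0.3]
up -0.3
eef_pos: [0.656, 0.213, 0.0602]
contact_force: [0.2, 0.1, -0.2]
up -0.2
eef_pos: [0.656, 0.213, 0.0601]
contact_force: [-0.5, -0.1, 3.1]
up 3.1
```

Contact is at z = 0.0601. Now I press on to about 10 N and hold.

```bash
python3 up.py 9 && python3 -m crank '{"travel":[[0,0,0.04],[0,0,0]],"twist":[[0,0,0],[0,0,0]]}' |egrep "eef|cont"
python3 up.py 9 && python3 -m crank '{"travel":[[0,0,0.04],[0,0,0]],"twist":[[0,0,0],[0,0,0]]}' |egrep "eef|cont"
python3 up.py 9 && python3 -m crank '{"travel":[[0,0,0.03],[0,0,0]],"twist":[[0,0,0],[0,0,0]]}' |egrep "eef|cont"
python3 up.py 9 && python3 -m crank '{"travel":[[0,0,0.03],[0,0,0]],"twist":[[0,0,0],[0,0,0]]}' |egrep "eef|cont"
```

```text
up 3.1
eef_pos: [0.6561, 0.213, 0.0601]
contact_force: [-2.2, 0.1, 4.3]
up 4.3
eef_pos: [0.6561, 0.213, 0.0601]
contact_force: [-3.1, -0.8, 6.7]
up 6.7
eef_pos: [0.6561, 0.213, 0.06]
contact_force: [-2.2, -0.4, 7.8]
up 7.8
eef_pos: [0.656, 0.213, 0.06]
contact_force: [-4.5, -1.1, 9.4]
```

```bash
python3 -m crank '{"travel":[[0,0,0.04],[0,0,0],[0,0,0],[0,0,0],[0,0,0],[0,0,0]],"twist":[[0,0,0],[0,0,0],[0,0,0],[0,0,0],[0,0,0],[0,0,0]]}' |egrep "eef|cont"
```

```text
eef_pos: [0.6561, 0.2131, 0.06]
contact_force: [-4.1, -0.7, 11.4]
```

The table stands firm: z held at 0.060 under 11 N. Time to take the hand away.

```bash
python3 -m crank '{"travel":[[0,0,-0.2],[0,0,-0.3],[0,0,-1],[0,0,-2],[0,0,-2],[0,0,-2],[0,0,-2],[0,0,-1],[1.5,0,0],[2,0,0],[2,0,0],[2,0,0],[2,0,0],[1,0,0],[0,0,0],[0,0,0],[0,0,0]],"twist":[[0,0,0],[0,0,0],[0,0,0],[0,0,0],[0,0,0],[0,0,0],[0,0,0],[0,0,0],[0,0,0],[0,0,0],[0,0,0],[0,0,0],[0,0,0],[0,0,0],[0,0,0],[0,0,0],[0,0,0]]}' |egrep "t:|eef|cont"
python3 - <<'E'
from h import *
p=get_image("side"); m=yel(p["frame"])[215:275,340:420]; v,u=np.nonzero(m); print(len(u),u.mean()+340,v.mean()+215)
b=cv2.resize(p["frame"][180:300,290:450],None,fx=5,fy=5,interpolation=cv2.INTER_CUBIC); cv2.imwrite("pics/s6.png",b[:,:,::-1])
E
```

```text
t: 17.03
eef_pos: [0.5578, 0.2464, 0.1631]
ee_rot: [0.162, 0.987, 0.0, 0.001]
contact_force: [0.3, 0.6, 0.4]
31 371.4516129032258 239.74193548387098
```

View pics/s6.png

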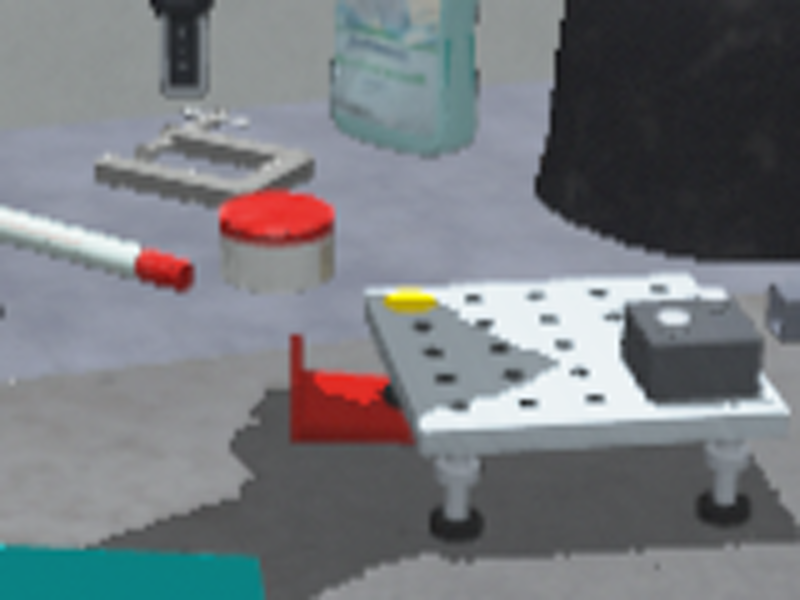

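The wedge is still under the foot, the mark is where it was (371.5, 239.7), and the hand is clear.

```bash
python3 -c "
from rig import *
print(close_job())"
```

```text
the job is handed in; nothing more can be done
None
```

The red wedge is snug under the short foot (pushed to about 7 N), the yellow mark held firm under an 11 N press with the table not visibly moved, the hand is clear, and the job was handed in at about 17 s.

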